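# Tighten the portion stop's wing screw and push the loaf up to it

## Task

Get the bread-slicing board ready: the wing screw of the portion stop is loose, so turn it clockwise by pushing its wings round with light fingertip strokes, over and over, until it is fully home and turns no further. Then push the loaf along the slats with your fingertips until its cut face sits flat against the stop. Only touch and push: do not pinch or force the screw, do not lift or tip the loaf, leave everything else standing where it is, and take your hand away at the end.

Things in the scene. Friction and masses are not known exactly. Their poses are not given: they have to be found in the camera images.
- board: Oak slicing board, 320 mm (its x) by 540 mm (its y), 24 mm high, fixed on the counter. Origin: centre of its underside, z up. Slats run along its y in the -y part, where the loaf lies; the +y part is a solid panel that carries the stop. The slats' and panel's top is 24 mm above the counter.
- stop: Dark wooden portion stop, fixed on the board, axes parallel to the board's. Origin: bottom middle of its front (the face to the loaf, y = 0), on the board's top. Plate 130 mm wide (x), 15 thick (y 0 to 15), 58 high, on a foot 90 wide, 115 long (y 0 to 115), 12 thick. The wing screw stands upright on the foot at x = 0, y = 62 mm: open from above, both sides and +y, 47 mm from axis to plate.
- wing_top (a point): Top of the steel wing screw's hub, on its vertical axis, 39.5 mm (loose) to 37 mm (home) above the stop's origin. Hub 21 mm wide, 23 mm tall. Two flat upright disc-shaped wings, opposite each other, 5 mm thick, reach to 33 mm from the axis (66 mm tip to tip) and stand from 15.5 mm below this point to 11.5 mm above it.
- wing (a joint): Turn of the screw, rad; grows as it turns clockwise seen from above (tightening). At value v the wings point along angles -v and pi - v in the stop's frame (counter-clockwise from its x). Starts at 0 to 2; fully home against a firm stop at 9.0 (1.1 to 1.4 turns). Friction 0.035 N m (about 2 N at the wings); stays where left; sinks 2.5 mm over the whole way; cannot come out.
- loaf: Rustic brown loaf, rigid, 0.35 to 0.7 kg, loose on the slats; 180 mm long (its y), 100 wide, 72 high. Origin: centre of its underside, z up. Its +y end (y = +90 mm), towards the stop, is a flat cut face of pale crumb; its -y end (y = -90 mm) is a blunt rounded crust end about 55 mm wide and 51 high. It slides at some 2 to 5 N.
- loaf_face (a point): Middle of the loaf's cut face: 90 mm in +y from the loaf's origin, 30 mm above its underside.
- roll: Small bread roll, 70 mm long, 42 mm high, on the far (+x) side of the board; leave alone. Origin: centre of its underside.
- knife: Bread knife with dark handle, 320 mm long along its y, 30 mm wide, 17 mm high, lying on the near (-x) side of the board; leave alone. Origin: on its underside, near where handle and blade meet.
- jam: Jar of red jam with brass lid, 66 mm wide, 95 mm high, on the counter; leave alone. Origin: centre of its underside.
- honey: Jar of honey with black lid, 66 mm wide, 95 mm high, on the counter; leave alone. Origin: centre of its underside.
- mill: Dark wooden pepper mill, 56 mm wide, 130 mm high, on the counter; leave alone. Origin: centre of its underside.
- ramekin: White ramekin with butter, 84 mm wide, 42 mm high, on the counter; leave alone. Origin: centre of its underside.
- plates: Stack of seven white plates, 190 mm wide, 51 mm high, on the counter; leave alone. Origin: centre of its underside.
Mind the look-alikes: they are no part of the job. What is shaped like the loaf but green or red is not meant.

How it is judged:
On the way, in this order (a step that is already met when the one before it is completed fails the run):
1. the wing screw is turned fully home (value of joint wing above 8.7 rad), for 0.2 s.
2. the loaf's cut face is flat against the stop (y of loaf_face in the frame of stop between -0.006 and 0.006 m and x of loaf_face in the frame of stop between -0.04 and 0.04 m and angle between the y axis of loaf and the y axis of stop, either way round below 0.1 rad and z of loaf in the frame of stop below 0.006 m and angle between loaf's own z axis and vertical below 0.08 rad and linear speed of loaf below 0.01 m/s), for 0.2 s.
At the end, for the whole second after the job is handed in: The wing screw is home (joint at 8.7 or more, at most 17 degrees short of its stop at 9.0) and the loaf lies still and flat on the board, the middle of its cut face within 6 mm of the stop's front face and within 40 mm of its middle, square to it within 0.1 rad (all of step 2 and value of joint wing above 8.7 rad); the robot touches nothing.
It fails at once if the screw or stop is pinched or forced (fingers press it with more than 32 N) (contact force between the fingers and stop above 32 N).
It fails at once if the loaf is lifted off the board or tipped (z of loaf in the frame of stop above 0.012 m or angle between loaf's own z axis and vertical above 0.2 rad).
It fails at once if a bystander is moved by more than 20 mm (roll, knife, jars, mill, ramekin, plates) (distance of any of roll, knife, jam, honey, mill, ramekin, plates from where it was at the start of the episode above 0.02 m).
It also fails if it takes over 61 s, if anything falls off the work surface, if the arm or the gripper's body presses on something with over 40 N, if the wrist force passes 120 N, or if a joint passes its speed limit or range.

## Robot

A 6-joint arm with a two-finger parallel gripper is mounted at the origin on the work surface. World frame = base frame: x ahead of the robot, y to its left, z up, the work surface at z = 0. Lengths are in m, angles in rad, forces in N, time in s.
With the tool pointing down it reaches from about 0.4 to 0.825 m from the base axis. Payload 7 kg.
Tool frame: the origin (TCP) lies midway between the tips of the shut fingers; the grasp point (between the pads) lies 19 mm behind it; z points along the fingers, y is the line along which they close (so a half turn about z gives the same grasp; the last joint's range is limited). The gripper opens to 88 mm and grips with 3 to 60 N. Pads are 19 mm wide; open, the fingers measure 130 mm over their backs; the gripper's body (78 mm by 193 mm) begins 47 mm behind the grasp point.
Start: joints at [-0.964, 0.359, 0.012, 0, -1.224, -0.288], TCP at [0.212, -0.641, 0.227] pointing down, gripper open.
Joint ranges: [-3.07, 3.07], [-1.43, 2.12], [-1.02, 1.25], [-3.03, 1.67], [-3.05, -0], [-3.03, 3.03]. Speed limits (rad/s): [2.39, 2.39, 3.01, 3.14, 3.14, 3.14].

## Interface

Orientations are given as [roll, pitch, yaw] about the fixed x, y, z axes, in that order (R = Rz(yaw) Ry(pitch) Rx(roll)).
In Python, from station import get_state, grab_frame, calibration, job_done, boxes_of, regions_of, spot_point gives the robot as it stands. The module is installed in compiled form; this text tells all that it offers.
- The arm moves only by the tool arm_command, never from a script. Its argument "commands" is a list of rows, each an object of numbers: "tx", "ty", "tz": the shift along the tool's x, y, z each as a share of 25 cm, from -1 to 1; "twist": the turn about the tool's z as a share of 180 degrees, from -1 to 1. A call has exactly 8 rows; each row is the pose to reach, as a shift and turn from the pose commanded when the call began, along the tool's axes at that moment, turning the shorter way round; what a row does not reach only later rows make up. A row lasts 1/12 s, in which the tool goes at most 41.7 mm and 7.16 degrees, less where a joint would pass 70% of its speed; a pose out of reach is approached as far as the arm can. A call with a number of a shift or a turn outside -1 to 1 is refused whole. A call with a gripper value outside its range is refused whole. "claw" is the opening, from 0 (shut) to 1 (fully open), set as the call begins (left out, the last holds). The fingers move at their own pace and stop on an object; "grip_force" is the grip in N (left out, the last holds). Time passes only in rows, so rows that repeat a pose let the fingers close, or fill a call up. It gives the time, the measured TCP pose, the force, the opening and the grip force at its end, in the units of the state.
- get_state(): the state, without advancing time (a new reading comes with each control period).
- grab_frame(name): name is "side" or "top" or "wrist"; returns the picture (384x512x3 uint8, red, green, blue); there is no depth.
- calibration(name): a dict with "camera_matrix" (3x3 intrinsics, pixels), "k1" (the pictures are not rectified: a ray, as slopes to the right and down, at radius r is drawn at 1 + k1 r^2 times it, then the intrinsics apply), "extrinsics" (4x4, takes a point from camera to world coordinates). Camera axes: x right, y down, z forward; pixel columns grow to the right and rows downward; lengths in m; the calibration is good to about 2 mm. A picture is of the moment at which its call begins: read the wrist's pose just before it. calibration takes no time and is no camera call; for the wrist camera it gives the pose at the moment of the call.
- job_done(): hands the job in; it is judged then, once.
Trained networks look in the newest picture that a camera, given by its name, has taken for a name from the list of things; names that differ only in an ending like _2 or _b are one class to them, and where a whole thing is asked for, a point or a joint stands for the part that bears it (a point fixed in the world has none). Each returns a list of dicts, best first, with "score" (0 to 1); they miss things now and then, are a little off and sometimes report something else, mostly with a low value. They report only what shows in the picture. A call takes as long as a camera call. They do not tell look-alikes from the thing itself.
- boxes_of(query, camera): "rect" ([left, top, right, bottom] in pixels, round what is visible of it).
- regions_of(query, camera): "region" (384x512 bool, what is visible of it) and "rect" ([left, top, right, bottom] in pixels, round what is visible of it).
- spot_point(query, camera): "uv" ([column, row] in pixels: a listed point, or the origin of a listed thing).
The state is a dict: "t": time; "q": joint angles; "qd": joint speeds; "joint_efforts": joint torques, N m; "eef_pos": TCP position; "ee_rot": TCP orientation; "force": force on the tool from outside, world axes, zero at the start; "moment": the same for the moment, N m; "width": finger opening in m; "gripper_force": force on a finger pad.
Only numpy, scipy, OpenCV 4.12 (cv2) and the standard library are available. Lean on these libraries where they do the work, as an engineer would, in place of code of your own. Each camera call takes 0.05 s, during which the arm holds its last target. There are 200 camera calls.

## Working session

There is one attempt and no reset: what is moved stays moved. The work goes in short steps, Python scripts to look and compute and a tool call to move; the robot and the scene stay as the last step left them, time stands still between calls to the robot, and variables do not carry over. Pictures are saved under pics/ and viewed, at most 10 in all, crops included, and the job is handed in when it is done.

Besides the shell and the picture viewer there is one more tool, called after "Request:" by a JSON object that holds its "fn" and its "kwargs". arm_command: Moves the arm, as the interface text tells. Shift numbers are shares of 25 cm and turn numbers shares of 180 degrees, none past 1 either way. Its arguments: {"type":"object","properties":{"commands":{"type":"array"},"claw":{"type":"number"},"grip_force":{"type":"number"}},"required":["commands"]}

```bash
mkdir -p pics; cat > h.py <<'E'
import numpy as np, cv2
from station import *
def ray(cam,uv,c=None):
    c=c or calibration(cam); K=np.array(c["camera_matrix"]);T=np.array(c["extrinsics"])
    d=np.array([(uv[0]-K[0,2])/K[0,0],(uv[1]-K[1,2])/K[1,1]]);s=d.copy()
    for _ in range(20): s=d/(1+c["k1"]*(s@s))
    v=T[:3,:3]@np.array([s[0],s[1],1]);return T[:3,3],v
def onz(cam,uv,z,c=None):
    o,v=ray(cam,uv,c);return o+v*(z-o[2])/v[2]
def proj(cam,p,c=None):
    c=c or calibration(cam);K=np.array(c["camera_matrix"]);T=np.array(c["extrinsics"])
    q=T[:3,:3].T@(np.array(p)-T[:3,3]);s=q[:2]/q[2];s=s*(1+c["k1"]*(s@s));return K[:2,:2]@s+K[:2,2]
E
python3 - <<'E'
from h import *
a=grab_frame("top");cv2.imwrite("pics/top.png",a[:,:,::-1])
for n,z in [("board",0),("stop",.024),("wing_top",.0625),("loaf",.024),("loaf_face",.054),("roll",.024),("knife",.024)]:
    for d in spot_point(n,"top")[:3]: print(n,round(d["score"],2),np.round(d["uv"]),np.round(onz("top",d["uv"],z),3))
b=grab_frame("side");cv2.imwrite("pics/side.png",b[:,:,::-1])
for n,z in [("stop",.024),("wing_top",.0625),("loaf_face",.054)]:
    for d in spot_point(n,"side")[:3]: print(n,round(d["score"],2),np.round(d["uv"]),np.round(onz("side",d["uv"],z),3))
s=get_state();print(s)
E
```

```text
board 0.77 [248. 173.] [0.553 0.06  0.   ]
board 0.33 [255. 205.] [0.442 0.038 0.   ]
board 0.24 [413. 153.] [ 0.616 -0.511  0.   ]
stop 0.72 [230. 168.] [0.565 0.118 0.024]
wing_top 0.59 [211. 164.] [0.572 0.179 0.062]
loaf 0.91 [173. 272.] [0.224 0.306 0.024]
loaf 0.74 [284. 169.] [ 0.561 -0.062  0.024]
loaf_face 0.94 [259. 171.] [0.546 0.024 0.054]
loaf_face 0.8 [163. 301.] [0.134 0.33  0.054]
roll 0.8 [244. 138.] [0.671 0.07  0.024]
knife 0.65 [255. 206.] [0.436 0.038 0.024]
stop 0.91 [218. 212.] [0.572 0.115 0.024]
wing_top 0.4 [211. 215.] [0.573 0.171 0.062]
loaf_face 0.91 [314. 170.] [ 0.284 -0.205  0.054]
loaf_face 0.87 [231. 194.] [0.549 0.038 0.054]
loaf_face 0.58 [315. 292.] [0.123 0.343 0.054]
{'t': 0.6, 'q': array([-9.63914074e-01,  3.58550334e-01,  1.18690468e-02,  1.94501919e-06,
       -1.22408560e+00, -2.88101797e-01]), 'qd': array([-0.0004429 , -0.00097516,  0.00085085, -0.00055122, -0.00033306,
        0.0008569 ]), 'joint_efforts': array([ 3.37122328e-04, -5.81990075e+01,  2.93178874e+01,  6.99959636e+00,
        1.24384361e-02,  4.23516241e-06]), 'eef_pos': array([ 0.21151983, -0.64096708,  0.22658024]), 'ee_rot': array([-3.14156391e+00,  6.60978929e-06, -2.82281154e+00]), 'force': array([ 0.39834855, -0.50049367, -0.27188716]), 'moment': array([-5.38964014e-05,  3.19152803e-02,  5.30911541e-02]), 'gripper_force': 0.0, 'width': 0.08741717450873619}
```

View pics/top.png

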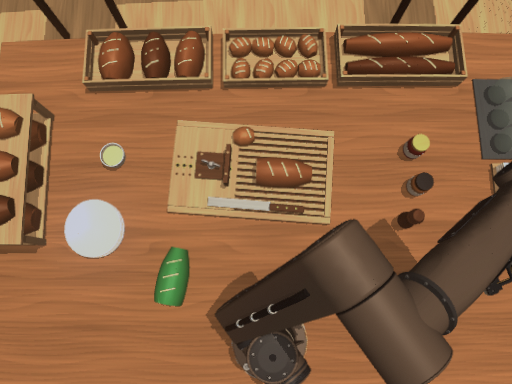

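View pics/side.png

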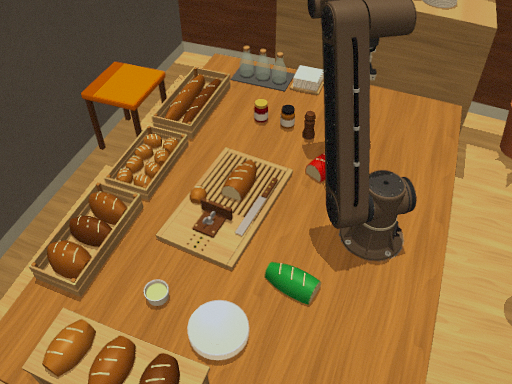

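The loaf on the board is at top (284,172). Look-alikes are the green one (172,276), a red one behind the arm (side view 316,167) and the crate loaves, e.g. (117,55) and (155,55). By the description I choose the brown one on the slats, pale face towards the stop. The stop is at (212,165), the roll at (243,136) and the knife at (255,206).

```bash
python3 - <<'E'
from h import *
a=cv2.imread("pics/top.png")[110:230,160:345]
cv2.imwrite("pics/crop.png",cv2.resize(a,None,fx=4.3,fy=4.3,interpolation=cv2.INTER_CUBIC))
grab_frame("top")
for n in ["board","loaf","stop"]:
    for r in regions_of(n,"top")[:2]:
        m=r["region"].astype(np.uint8)
        c=max(cv2.findContours(m,0,2)[0],key=cv2.contourArea)
        b=cv2.boxPoints(cv2.minAreaRect(c)); z={"board":.024,"loaf":.06,"stop":.04}[n]
        P=np.array([onz("top",p,z)[:2] for p in b])
        print(n,r["score"],m.sum(),np.round(b).tolist(),P.round(3).tolist(),P.mean(0).round(3))
        e=np.diff(np.vstack([P,P[:1]]),axis=0);print(np.linalg.norm(e,axis=1).round(3),np.degrees(np.arctan2(e[:,1],e[:,0])).round(1))
E
```

```text
board 0.89 11846 [[166.0, 213.0], [173.0, 118.0], [336.0, 130.0], [329.0, 225.0]] [[0.416, 0.33], [0.747, 0.313], [0.695, -0.244], [0.368, -0.205]] [0.556 0.049]
[0.332 0.559 0.329 0.537] [ -3.1 -95.4 173.1  84.8]
loaf 0.94 1626 [[152.0, 302.0], [163.0, 244.0], [194.0, 250.0], [183.0, 308.0]] [[0.133, 0.365], [0.312, 0.331], [0.292, 0.232], [0.113, 0.267]] [0.213 0.299]
[0.183 0.101 0.182 0.099] [ -10.7 -101.9  168.8   78.6]
loaf 0.9 1481 [[256.0, 157.0], [311.0, 157.0], [311.0, 187.0], [256.0, 187.0]] [[0.593, 0.032], [0.59, -0.149], [0.49, -0.145], [0.493, 0.033]] [ 0.541 -0.057]
[0.18  0.1   0.178 0.1  ] [-90.9 177.8  89.1  -1. ]
```

View pics/crop.png

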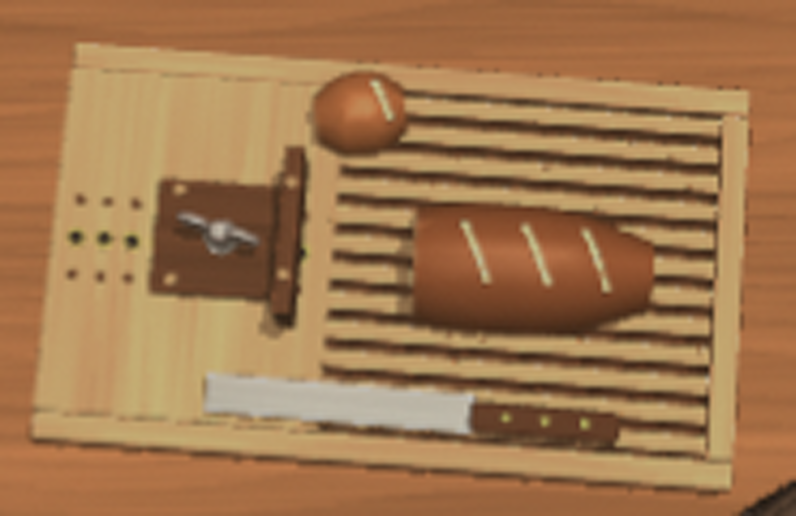

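```bash
cat >> h.py <<'E'
def to(p,yaw=None):
    s=get_state();y0=s["ee_rot"][2];d=np.array(p)-s["eef_pos"]
    tx=np.array([np.cos(y0),np.sin(y0)]);ty=np.array([np.sin(y0),-np.cos(y0)])
    r=[tx@d[:2]/.25,ty@d[:2]/.25,-d[2]/.25]
    tw=None if yaw is None else -(yaw-y0)/np.pi   # tool z is down
    print("t",round(s["t"],2),"pos",s["eef_pos"].round(4),"yaw",round(y0,3),"q6",round(s["q"][5],2),"shares",np.round(r,3),"twist",tw)
E
python3 - <<'E'
from h import *
c=lambda x,y:(160+x/4.3,110+y/4.3)
P={n:onz("top",c(*p),z) for n,p,z in [("TL",(77,45),.024),("TR",(748,93),.024),("BL",(33,437),.024),("BR",(731,490),.024),("w1",(180,215),.07),("w2",(258,240),.07),("hub",(221,236),.063),("s1",(293,148),.082),("s2",(285,324),.082)]}
for k,v in P.items(): print(k,v.round(3))
C=(P["TL"]+P["TR"]+P["BL"]+P["BR"])/4
yx=P["TR"]-P["TL"]+P["BR"]-P["BL"];xx=P["TL"]-P["BL"]+P["TR"]-P["BR"]
yaw=np.arctan2(-yx[1],-yx[0])-np.pi/2;print(C,yaw,np.arctan2(xx[1],xx[0]))
w=P["w1"]-P["w2"];print("v",-(np.arctan2(w[1],w[0])-yaw)%np.pi)
to((.57,.175,.227),-2.2)
E
```

```text
TL [0.737 0.297 0.024]
TR [ 0.688 -0.236  0.024]
BL [0.422 0.326 0.024]
BR [ 0.372 -0.207  0.024]
w1 [0.583 0.208 0.07 ]
w2 [0.563 0.149 0.07 ]
hub [0.568 0.178 0.063]
s1 [0.631 0.121 0.082]
s2 [0.495 0.128 0.082]
[0.55454837 0.04495553 0.024     ] -0.0920308622336441 -0.09054360894839883
v 1.8129557438363408
t 0.8 pos [ 0.2115 -0.641   0.2266] yaw -2.823 q6 -0.29 shares [-2.385e+00  2.650e+00 -2.000e-03] twist -0.19824107355301282
```

Request:
{"fn": "arm_command", "kwargs": {"commands": [{"tx":-0.1,"ty":0.11,"tz":0,"twist":-0.035},{"tx":-0.2,"ty":0.22,"tz":0,"twist":-0.07},{"tx":-0.3,"ty":0.33,"tz":0,"twist":-0.105},{"tx":-0.4,"ty":0.44,"tz":0,"twist":-0.14},{"tx":-0.5,"ty":0.55,"tz":0,"twist":-0.175},{"tx":-0.6,"ty":0.66,"tz":0,"twist":-0.21},{"tx":-0.7,"ty":0.77,"tz":0,"twist":-0.245},{"tx":-0.8,"ty":0.88,"tz":0,"twist":-0.28}], "claw": 0.41, "grip_force": 5}}

```text
t: 1.47
eef_pos: [0.3328, -0.3678, 0.2268]
ee_rot: [-3.141, -0.0, -1.938]
force: [0.5, -1.1, 0.3]
width: 0.0401
gripper_force: 0.0
```

```bash
python3 -c "
from h import *
to((.57,.175,.227),.57)"
```

```text
t 1.47 pos [ 0.3328 -0.3678  0.2268] yaw -1.938 q6 0.07 shares [-2.367e+00 -1.060e-01 -1.000e-03] twist -0.7982975149023273
```

Request:
{"fn": "arm_command", "kwargs": {"commands": [{"tx":-0.125,"ty":-0.006,"tz":0,"twist":-0.035},{"tx":-0.25,"ty":-0.012,"tz":0,"twist":-0.07},{"tx":-0.375,"ty":-0.018,"tz":0,"twist":-0.105},{"tx":-0.5,"ty":-0.024,"tz":0,"twist":-0.14},{"tx":-0.625,"ty":-0.03,"tz":0,"twist":-0.175},{"tx":-0.75,"ty":-0.036,"tz":0,"twist":-0.21},{"tx":-0.875,"ty":-0.042,"tz":0,"twist":-0.245},{"tx":-1,"ty":-0.045,"tz":0,"twist":-0.28}]}}

```text
t: 2.13
eef_pos: [0.4344, -0.1391, 0.227]
ee_rot: [-3.141, -0.0, -1.058]
force: [1.1, -0.8, -0.2]
width: 0.0364
gripper_force: 0.0
```

```bash
python3 -c "
from h import *
to((.57,.175,.227),.57)"
```

```text
t 2.13 pos [ 0.4344 -0.1391  0.227 ] yaw -1.058 q6 0.39 shares [-0.828 -1.089 -0.   ] twist -0.5181740816120443
```

Request:
{"fn": "arm_command", "kwargs": {"commands": [{"tx":-0.095,"ty":-0.125,"tz":0,"twist":-0.035},{"tx":-0.19,"ty":-0.25,"tz":0,"twist":-0.07},{"tx":-0.285,"ty":-0.375,"tz":0,"twist":-0.105},{"tx":-0.38,"ty":-0.5,"tz":0,"twist":-0.14},{"tx":-0.475,"ty":-0.625,"tz":0,"twist":-0.175},{"tx":-0.57,"ty":-0.75,"tz":0,"twist":-0.21},{"tx":-0.665,"ty":-0.875,"tz":0,"twist":-0.245},{"tx":-0.76,"ty":-1,"tz":0,"twist":-0.28}]}}

```text
t: 2.8
eef_pos: [0.5606, 0.149, 0.2269]
ee_rot: [-3.141, -0.001, -0.178]
force: [0.8, 0.7, -0.0]
width: 0.036
gripper_force: 0.0
```

```bash
python3 - <<'E'
from h import *
to((.57,.175,.227),.57)
c=calibration("wrist");a=grab_frame("wrist");cv2.imwrite("pics/w1.png",a[:,:,::-1])
for n,z in [("stop",.024),("wing_top",.0635),("loaf_face",.054)]:
    for d in spot_point(n,"wrist")[:2]: print(n,round(d["score"],2),np.round(d["uv"]),np.round(onz("wrist",d["uv"],z,c),4))
print(np.array(c["extrinsics"]).round(3))
E
```

```text
t 2.8 pos [0.5606 0.149  0.2269] yaw -0.178 q6 0.8 shares [ 0.019 -0.109 -0.001] twist -0.23811201551159986
wing_top 0.86 [222. 169.] [0.5767 0.1837 0.0635]
loaf_face 0.6 [360. 165.] [0.552  0.0314 0.054 ]
[[-0.177 -0.948 -0.266  0.633]
 [-0.984  0.17   0.048  0.136]
 [ 0.     0.27  -0.963  0.385]
 [ 0.     0.     0.     1.   ]]
```

View pics/w1.png

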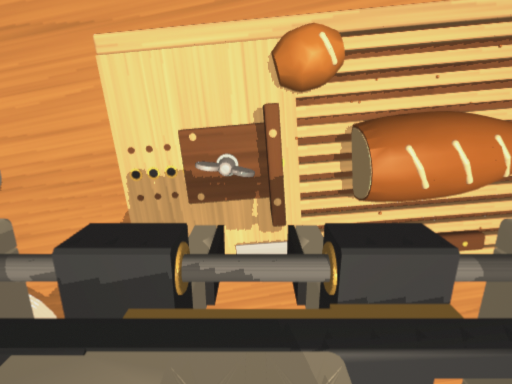

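```bash
python3 - <<'E'
from h import *
a=cv2.imread("pics/w1.png")[90:240,150:310]
cv2.imwrite("pics/w1c.png",cv2.resize(a,None,fx=4,fy=4,interpolation=cv2.INTER_CUBIC))
E
```

```text
(no output)
```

View pics/w1c.png

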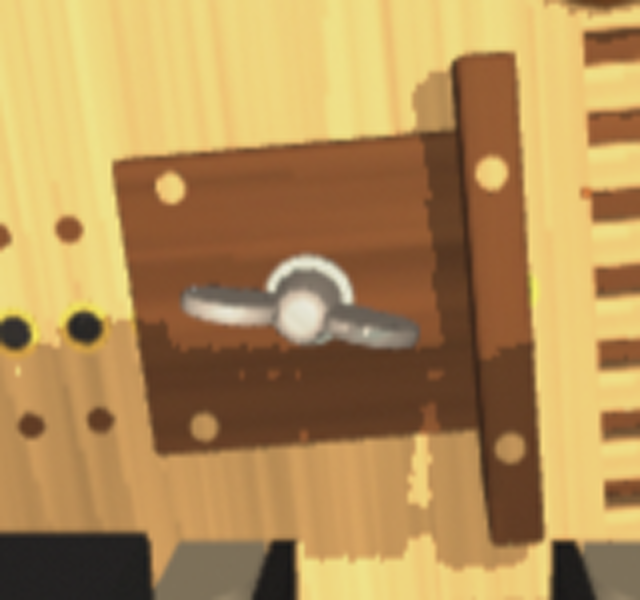

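The close crop shows the screw's hub top at (225,168) in the wrist image, its wings reaching to (196,164) and (254,172), and the plate front's top edge from (279,103) to (286,225).

```bash
cat >> h.py <<'E'
def fit(pts,c,z0=.024):
    from scipy.optimize import least_squares
    L=[q[0] for q in pts];U=np.array([q[1] for q in pts])
    def f(x):
        o=[]
        for l,u in zip(L,U):
            p=np.array([x[0]+np.cos(x[2])*l[0]-np.sin(x[2])*l[1],x[1]+np.sin(x[2])*l[0]+np.cos(x[2])*l[1],z0+l[2]]);o+=list(proj("wrist",p,c)-u)
        return np.array(o)
    r=least_squares(f,[.565,.12,-.09]);return r.x,f(r.x).reshape(-1,2).round(1)
E
python3 - <<'E'
from h import *
c=calibration("wrist");k=lambda x,y:(150+x/4,90+y/4)
pts=[((.045,.115,.012),k(115,162)),((-.045,.115,.012),k(157,453)),((.065,0,.058),k(516,54)),((-.065,0,.058),k(543,541)),((.065,.015,.058),k(455,62)),((-.065,.015,.058),k(492,544)),((0,.062,.0395),k(301,312))]
x,r=fit(pts,c);print(x,r.tolist())
S=lambda l:x[:2]+np.array([np.cos(x[2])*l[0]-np.sin(x[2])*l[1],np.sin(x[2])*l[0]+np.cos(x[2])*l[1]])
A=S((0,.062));print("axis",A)
a,b=[onz("wrist",k(*p),.07,c) for p in [(183,295),(417,332)]]
w=a-b;print(a,b,np.linalg.norm(w),"v",-(np.arctan2(w[1],w[0])-x[2])%np.pi,"world ang",np.arctan2(w[1],w[0]))
to((*A,.1),.57)
E
```

```text
[ 0.56879431  0.11676029 -0.10096864] [[-1.6, -0.8], [-0.9, 1.0], [0.7, -1.4], [1.0, 1.4], [0.5, -2.0], [0.0, 1.7], [-0.1, 1.2]]
axis [0.57504373 0.17844452]
[0.58771157 0.20711497 0.07      ] [0.56653383 0.14773546 0.07      ] 0.0630430222445288 v 1.8124150051364092 world ang 1.2282090042533682
t 3.0 pos [0.5601 0.148  0.2259] yaw -0.183 q6 0.79 shares [ 0.037 -0.131  0.504] twist -0.23959029025819387
```

Request:
{"fn": "arm_command", "kwargs": {"commands": [{"tx":0.007,"ty":-0.03,"tz":0.06,"twist":-0.035},{"tx":0.014,"ty":-0.06,"tz":0.13,"twist":-0.07},{"tx":0.021,"ty":-0.09,"tz":0.2,"twist":-0.105},{"tx":0.029,"ty":-0.127,"tz":0.28,"twist":-0.14},{"tx":0.029,"ty":-0.127,"tz":0.35,"twist":-0.175},{"tx":0.029,"ty":-0.127,"tz":0.42,"twist":-0.21},{"tx":0.029,"ty":-0.127,"tz":0.48,"twist":-0.24},{"tx":0.029,"ty":-0.127,"tz":0.504,"twist":-0.24}]}}

```text
t: 3.67
eef_pos: [0.5717, 0.1752, 0.0988]
ee_rot: [-3.141, 0.003, 0.572]
force: [-0.7, 0.7, -0.1]
width: 0.0357
gripper_force: 0.0
```

```bash
python3 - <<'E'
from h import *
to((.573,.178,.052),.57)
grab_frame("wrist");a=grab_frame("side");cv2.imwrite("pics/s2.png",cv2.resize(a[150:290,130:330,::-1],None,fx=4,fy=4,interpolation=cv2.INTER_CUBIC))
E
```

```text
t 3.67 pos [0.5717 0.1752 0.0988] yaw 0.572 q6 1.52 shares [ 0.01  -0.007  0.187] twist 0.0007016522029063824
```

View pics/s2.png

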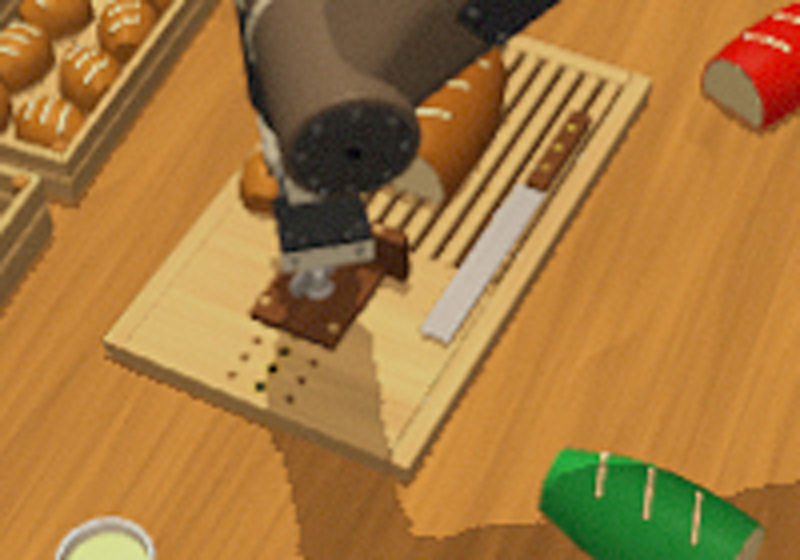

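The side view shows the fingers straddling the screw at (310,280) in the crop, with the loaf, roll and knife untouched, so I descend and start turning clockwise.

Request:
{"fn": "arm_command", "kwargs": {"commands": [{"tx":0.01,"ty":-0.007,"tz":0.06,"twist":0},{"tx":0.01,"ty":-0.007,"tz":0.12,"twist":0},{"tx":0.01,"ty":-0.007,"tz":0.185,"twist":0},{"tx":0.01,"ty":-0.007,"tz":0.185,"twist":0},{"tx":0.01,"ty":-0.007,"tz":0.185,"twist":0.03},{"tx":0.01,"ty":-0.007,"tz":0.185,"twist":0.06},{"tx":0.01,"ty":-0.007,"tz":0.185,"twist":0.09},{"tx":0.01,"ty":-0.007,"tz":0.185,"twist":0.12}]}}

```text
t: 4.43
eef_pos: [0.5751, 0.1798, 0.0563]
ee_rot: [-3.141, -0.002, 0.186]
force: [0.6, 0.5, -0.3]
width: 0.0356
gripper_force: 0.9
```

Request:
{"fn": "arm_command", "kwargs": {"commands": [{"twist":0.03},{"twist":0.06},{"twist":0.09},{"twist":0.12},{"twist":0.15},{"twist":0.18},{"twist":0.21},{"twist":0.24}]}}

```text
invalid input
```

```bash
python3 - <<'E'
from h import *
to((.573,.178,.052),-3.43);s=get_state();print(s["force"],s["moment"])
a=grab_frame("top");cv2.imwrite("pics/t2.png",cv2.resize(a[130:200,170:260,::-1],None,fx=6,fy=6,interpolation=cv2.INTER_CUBIC))
b=grab_frame("side");cv2.imwrite("pics/s3.png",cv2.resize(b[180:250,170:260,::-1],None,fx=6,fy=6,interpolation=cv2.INTER_CUBIC))
E
```

```text
t 4.43 pos [0.5751 0.1798 0.0563] yaw 0.186 q6 1.13 shares [-0.009  0.005  0.017] twist 1.1509792001841557
[ 0.58751707  0.47422962 -0.34539708] [-0.06515419  0.17905702  0.01291118]
```

View pics/s3.png

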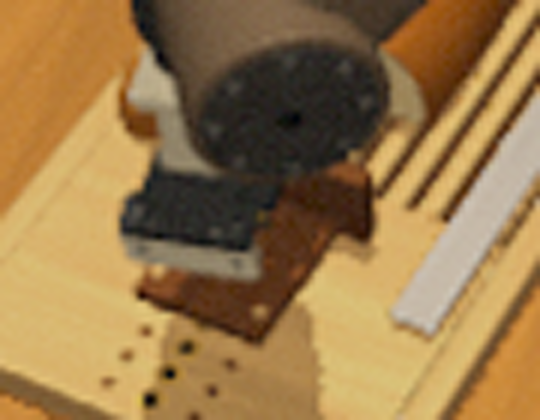

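Request:
{"fn": "arm_command", "kwargs": {"commands": [{"tx":0,"ty":0,"tz":0.01,"twist":0.03},{"tx":0,"ty":0,"tz":0.01,"twist":0.06},{"tx":0,"ty":0,"tz":0.01,"twist":0.09},{"tx":0,"ty":0,"tz":0.01,"twist":0.12},{"tx":0,"ty":0,"tz":0.01,"twist":0.15},{"tx":0,"ty":0,"tz":0.01,"twist":0.18},{"tx":0,"ty":0,"tz":0.01,"twist":0.21},{"tx":0,"ty":0,"tz":0.01,"twist":0.24}]}}

```text
t: 5.2
eef_pos: [0.5747, 0.1801, 0.0531]
ee_rot: [-3.14, -0.001, -0.563]
force: [0.4, 1.9, -0.9]
width: 0.0361
gripper_force: 1.0
```

```bash
python3 - <<'E'
from h import *
to((.573,.178,.052),-3.43);s=get_state();print(s["force"],s["moment"])
E
```

```text
t 5.2 pos [0.5747 0.1801 0.0531] yaw -0.563 q6 0.38 shares [-0.001  0.011  0.005] twist 0.9125244175087375
[ 0.35299905  1.85219431 -0.90192591] [0.62784357 0.50270273 0.03462135]
```

Request:
{"fn": "arm_command", "kwargs": {"commands": [{"tx":0,"ty":0,"tz":0,"twist":0.03},{"tx":0,"ty":0,"tz":0,"twist":0.06},{"tx":0,"ty":0,"tz":0,"twist":0.09},{"tx":0,"ty":0,"tz":0,"twist":0.12},{"tx":0,"ty":0,"tz":0,"twist":0.15},{"tx":0,"ty":0,"tz":0,"twist":0.18},{"tx":0,"ty":0,"tz":0,"twist":0.21},{"tx":0,"ty":0,"tz":0,"twist":0.24}]}}

```text
t: 5.87
eef_pos: [0.5747, 0.1802, 0.0531]
ee_rot: [-3.14, 0.001, -1.317]
force: [0.0, 1.5, -0.6]
width: 0.036
gripper_force: 0.9
```

Request:
{"fn": "arm_command", "kwargs": {"commands": [{"tx":0,"ty":0,"tz":0,"twist":0.03},{"tx":0,"ty":0,"tz":0,"twist":0.06},{"tx":0,"ty":0,"tz":0,"twist":0.09},{"tx":0,"ty":0,"tz":0,"twist":0.12},{"tx":0,"ty":0,"tz":0,"twist":0.15},{"tx":0,"ty":0,"tz":0,"twist":0.18},{"tx":0,"ty":0,"tz":0,"twist":0.21},{"tx":0,"ty":0,"tz":0,"twist":0.24}]}}

```text
t: 6.53
eef_pos: [0.5754, 0.1805, 0.0534]
ee_rot: [-3.14, 0.003, -2.071]
force: [0.9, 1.1, -1.4]
width: 0.0357
gripper_force: 0.9
```

```bash
python3 - <<'E'
from h import *
to((.573,.178,.052),-3.43);s=get_state();print(s["force"],s["moment"])
E
```

```text
t 6.53 pos [0.5754 0.1805 0.0534] yaw -2.071 q6 -1.13 shares [0.013 0.004 0.005] twist 0.43260811729704696
[ 0.93326058  1.09654204 -1.37106661] [ 0.73496425 -0.28013719  0.04514821]
```

Request:
{"fn": "arm_command", "kwargs": {"commands": [{"tx":0,"ty":0,"tz":0,"twist":0.03},{"tx":0,"ty":0,"tz":0,"twist":0.06},{"tx":0,"ty":0,"tz":0,"twist":0.09},{"tx":0,"ty":0,"tz":0,"twist":0.12},{"tx":0,"ty":0,"tz":0,"twist":0.15},{"tx":0,"ty":0,"tz":0,"twist":0.18},{"tx":0,"ty":0,"tz":0,"twist":0.21},{"tx":0,"ty":0,"tz":0,"twist":0.24}]}}

```text
t: 7.2
eef_pos: [0.5753, 0.1802, 0.0534]
ee_rot: [3.141, 0.003, -2.825]
force: [1.5, 1.0, -0.4]
width: 0.0358
gripper_force: 0.9
```

Request:
{"fn": "arm_command", "kwargs": {"commands": [{"tx":0,"ty":0,"tz":0,"twist":0.03},{"tx":0,"ty":0,"tz":0,"twist":0.06},{"tx":0,"ty":0,"tz":0,"twist":0.09},{"tx":0,"ty":0,"tz":0,"twist":0.12},{"tx":0,"ty":0,"tz":0,"twist":0.15},{"tx":0,"ty":0,"tz":0,"twist":0.18},{"tx":0,"ty":0,"tz":0,"twist":0.19},{"tx":0,"ty":0,"tz":0,"twist":0.19}]}}

```text
t: 7.87
eef_pos: [0.575, 0.1802, 0.0532]
ee_rot: [3.14, 0.001, 2.864]
force: [1.1, 0.7, 0.0]
width: 0.0359
gripper_force: 0.4
```

Request:
{"fn": "arm_command", "kwargs": {"commands": [{"tx":0,"ty":0,"tz":0,"twist":-0.02},{"tx":0,"ty":0,"tz":-0.08,"twist":-0.03},{"tx":0,"ty":0,"tz":-0.16,"twist":-0.03},{"tx":0,"ty":0,"tz":-0.19,"twist":-0.03},{"tx":0,"ty":0,"tz":-0.19,"twist":-0.06},{"tx":0,"ty":0,"tz":-0.19,"twist":-0.1},{"tx":0,"ty":0,"tz":-0.19,"twist":-0.13},{"tx":0,"ty":0,"tz":-0.19,"twist":-0.16}]}}

```text
t: 8.53
eef_pos: [0.5743, 0.1795, 0.1]
ee_rot: [3.141, 0.001, -2.91]
force: [0.6, -0.3, 0.4]
width: 0.036
gripper_force: 0.0
```

```bash
python3 - <<'E'
from h import *
to((.573,.178,.1),-.25);s=get_state();print(s["force"],s["moment"],s["q"].round(2))
E
```

```text
t 8.53 pos [0.5743 0.1795 0.1   ] yaw -2.91 q6 -1.97 shares [ 0.007 -0.005 -0.   ] twist -0.8467152302327935
[ 0.62716203 -0.26937861  0.38825543] [0.01887681 0.0374814  0.01384814] [ 0.63  0.35 -0.32  0.   -0.9  -1.97]
```

Request:
{"fn": "arm_command", "kwargs": {"commands": [{"tx":0,"ty":0,"tz":0,"twist":-0.039},{"tx":0,"ty":0,"tz":0,"twist":-0.078},{"tx":0,"ty":0,"tz":0,"twist":-0.117},{"tx":0,"ty":0,"tz":0,"twist":-0.156},{"tx":0,"ty":0,"tz":0,"twist":-0.195},{"tx":0,"ty":0,"tz":0,"twist":-0.234},{"tx":0,"ty":0,"tz":0,"twist":-0.273},{"tx":0,"ty":0,"tz":0,"twist":-0.31}]}}

```text
t: 9.2
eef_pos: [0.5743, 0.1795, 0.0998]
ee_rot: [-3.141, 0.0, -1.935]
force: [-0.4, 0.6, 0.6]
width: 0.0361
gripper_force: 0.0
```

Request:
{"fn": "arm_command", "kwargs": {"commands": [{"tx":0,"ty":0,"tz":0,"twist":-0.039},{"tx":0,"ty":0,"tz":0,"twist":-0.078},{"tx":0,"ty":0,"tz":0,"twist":-0.117},{"tx":0,"ty":0,"tz":0,"twist":-0.156},{"tx":0,"ty":0,"tz":0,"twist":-0.195},{"tx":0,"ty":0,"tz":0,"twist":-0.234},{"tx":0,"ty":0,"tz":0,"twist":-0.273},{"tx":0,"ty":0,"tz":0,"twist":-0.31}]}}

```text
t: 9.87
eef_pos: [0.5743, 0.1795, 0.0998]
ee_rot: [-3.141, -0.0, -0.961]
force: [0.3, -0.3, -1.0]
width: 0.0356
gripper_force: 0.0
```

Request:
{"fn": "arm_command", "kwargs": {"commands": [{"tx":0,"ty":0,"tz":0,"twist":-0.039},{"tx":0,"ty":0,"tz":0,"twist":-0.078},{"tx":0,"ty":0,"tz":0,"twist":-0.117},{"tx":0,"ty":0,"tz":0,"twist":-0.156},{"tx":0,"ty":0,"tz":0,"twist":-0.195},{"tx":0,"ty":0,"tz":0,"twist":-0.22},{"tx":0,"ty":0,"tz":0,"twist":-0.22},{"tx":0,"ty":0,"tz":0,"twist":-0.22}]}}

```text
t: 10.53
eef_pos: [0.5743, 0.1795, 0.0997]
ee_rot: [-3.141, -0.0, -0.28]
force: [0.1, -0.2, 0.1]
width: 0.0362
gripper_force: 0.0
```

```bash
python3 - <<'E'
from h import *
to((.574,.179,.052),-.25)
c=calibration("wrist");a=grab_frame("wrist");np.savez("pics/w2.npz",c=c);cv2.imwrite("pics/w2.png",a[:,:,::-1])
print(proj("wrist",(.574,.179,.062),c))
for d in spot_point("wing_top","wrist")[:2]: print(d)
E
```

```text
t 10.53 pos [0.5743 0.1795 0.0997] yaw -0.28 q6 0.66 shares [-0.001  0.002  0.191] twist -0.009433881822862674
[256.14376803 217.64861247]
{'uv': [251.7, 214.9], 'score': 0.58}
```

View pics/w2.png

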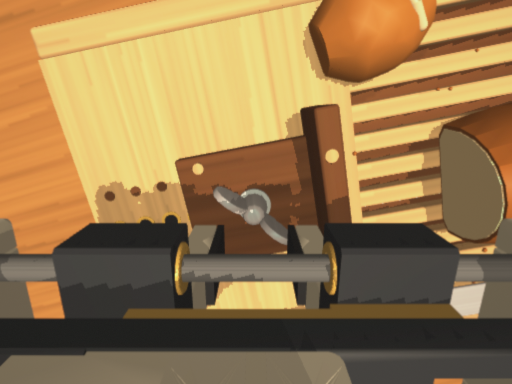

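The picture shows the hub at (252,212) with wing tips at (214,189) and (289,240), so the screw has turned. I compute its angle.

```bash
python3 - <<'E'
from h import *
c=np.load("pics/w2.npz",allow_pickle=True)["c"].item()
a,b=[onz("wrist",p,.068,c) for p in [(214,190),(289,241)]]
w=a-b;print(a,b,(a+b)/2,np.linalg.norm(w),"v mod pi",-(np.arctan2(w[1],w[0])+.095)%np.pi, np.arctan2(w[1],w[0]))
E
```

```text
[0.60245552 0.19975488 0.068     ] [0.55336331 0.16126705 0.068     ] [0.57790941 0.18051097 0.068     ] 0.06238075599223696 v mod pi 2.381690072423796 0.6649025811659971
```

Request:
{"fn": "arm_command", "kwargs": {"commands": [{"tx":0,"ty":0,"tz":0.07,"twist":0},{"tx":0,"ty":0,"tz":0.14,"twist":0},{"tx":0,"ty":0,"tz":0.19,"twist":0},{"tx":0,"ty":0,"tz":0.195,"twist":0},{"tx":0,"ty":0,"tz":0.195,"twist":0.03},{"tx":0,"ty":0,"tz":0.195,"twist":0.06},{"tx":0,"ty":0,"tz":0.195,"twist":0.09},{"tx":0,"ty":0,"tz":0.195,"twist":0.12}]}}

```text
t: 11.3
eef_pos: [0.5739, 0.1798, 0.0509]
ee_rot: [3.141, 0.0, -0.661]
force: [-1.6, 2.1, -0.6]
width: 0.0355
gripper_force: 1.0
```

Request:
{"fn": "arm_command", "kwargs": {"commands": [{"tx":0,"ty":0,"tz":0,"twist":0.03},{"tx":0,"ty":0,"tz":0,"twist":0.06},{"tx":0,"ty":0,"tz":0,"twist":0.09},{"tx":0,"ty":0,"tz":0,"twist":0.12},{"tx":0,"ty":0,"tz":0,"twist":0.15},{"tx":0,"ty":0,"tz":0,"twist":0.18},{"tx":0,"ty":0,"tz":0,"twist":0.21},{"tx":0,"ty":0,"tz":0,"twist":0.24}]}}

```text
t: 11.97
eef_pos: [0.5746, 0.1803, 0.0514]
ee_rot: [-3.141, 0.001, -1.415]
force: [-0.2, 2.2, -0.4]
width: 0.036
gripper_force: 0.9
```

Request:
{"fn": "arm_command", "kwargs": {"commands": [{"tx":0,"ty":0,"tz":0,"twist":0.03},{"tx":0,"ty":0,"tz":0,"twist":0.06},{"tx":0,"ty":0,"tz":0,"twist":0.09},{"tx":0,"ty":0,"tz":0,"twist":0.12},{"tx":0,"ty":0,"tz":0,"twist":0.15},{"tx":0,"ty":0,"tz":0,"twist":0.18},{"tx":0,"ty":0,"tz":0,"twist":0.21},{"tx":0,"ty":0,"tz":0,"twist":0.24}]}}

```text
t: 12.63
eef_pos: [0.5752, 0.1805, 0.0516]
ee_rot: [-3.141, 0.002, -2.168]
force: [-0.1, 1.9, -0.6]
width: 0.0361
gripper_force: 0.9
```

Request:
{"fn": "arm_command", "kwargs": {"commands": [{"tx":0,"ty":0,"tz":0,"twist":0.03},{"tx":0,"ty":0,"tz":0,"twist":0.06},{"tx":0,"ty":0,"tz":0,"twist":0.09},{"tx":0,"ty":0,"tz":0,"twist":0.12},{"tx":0,"ty":0,"tz":0,"twist":0.15},{"tx":0,"ty":0,"tz":0,"twist":0.18},{"tx":0,"ty":0,"tz":0,"twist":0.21},{"tx":0,"ty":0,"tz":0,"twist":0.24}]}}

```text
t: 13.3
eef_pos: [0.5753, 0.1803, 0.0517]
ee_rot: [3.141, 0.002, -2.922]
force: [0.6, 1.1, -1.3]
width: 0.0358
gripper_force: 0.9
```

```bash
python3 - <<'E'
from h import *
to((.574,.179,.052),-3.6);s=get_state();print(s["force"],s["moment"],s["q"].round(2))
E
```

```text
t 13.3 pos [0.5753 0.1803 0.0517] yaw -2.922 q6 -1.98 shares [ 0.006 -0.004 -0.001] twist 0.21572009483975893
[ 0.55761524  1.10269519 -1.32503658] [ 0.35568367 -0.51339481  0.01420794] [ 0.63  0.41 -0.36  0.   -0.8  -1.98]
```

Request:
{"fn": "arm_command", "kwargs": {"commands": [{"tx":0,"ty":0,"tz":0,"twist":0.03},{"tx":0,"ty":0,"tz":0,"twist":0.06},{"tx":0,"ty":0,"tz":0,"twist":0.09},{"tx":0,"ty":0,"tz":0,"twist":0.12},{"tx":0,"ty":0,"tz":0,"twist":0.15},{"tx":0,"ty":0,"tz":0,"twist":0.175},{"tx":0,"ty":0,"tz":0,"twist":0.19},{"tx":0,"ty":0,"tz":0,"twist":0.2}]}}

```text
t: 13.97
eef_pos: [0.5751, 0.1804, 0.0516]
ee_rot: [3.14, 0.001, 2.734]
force: [0.4, 1.8, -1.2]
width: 0.0358
gripper_force: 1.0
```

Request:
{"fn": "arm_command", "kwargs": {"commands": [{"tx":0,"ty":0,"tz":0,"twist":0.004},{"tx":0,"ty":0,"tz":0,"twist":0.008},{"tx":0,"ty":0,"tz":0,"twist":0.012},{"tx":0,"ty":0,"tz":0,"twist":0.016},{"tx":0,"ty":0,"tz":0,"twist":0.02},{"tx":0,"ty":0,"tz":0,"twist":0.024},{"tx":0,"ty":0,"tz":0,"twist":0.028},{"tx":0,"ty":0,"tz":0,"twist":0.03}]}}

```text
t: 14.63
eef_pos: [0.5743, 0.1797, 0.0506]
ee_rot: [3.142, 0.0, 2.642]
force: [0.1, 2.2, 1.4]
width: 0.0361
gripper_force: 1.0
```

```bash
python3 - <<'E'
from h import *
to((.574,.179,.052),-3.6);s=get_state();print(s["force"],s["moment"],s["q"].round(2))
E
```

```text
t 14.63 pos [0.5743 0.1797 0.0506] yaw 2.642 q6 -2.7 shares [-0.    -0.003 -0.006] twist 1.9870473775765296
[0.08321488 2.16744299 1.43759882] [ 0.79375561 -0.13110653  0.05166356] [ 0.63  0.41 -0.36 -0.   -0.8  -2.7 ]
```

Request:
{"fn": "arm_command", "kwargs": {"commands": [{"tx":0,"ty":0,"tz":0,"twist":0.003},{"tx":0,"ty":0,"tz":0,"twist":0.006},{"tx":0,"ty":0,"tz":0,"twist":0.009},{"tx":0,"ty":0,"tz":0,"twist":0.012},{"tx":0,"ty":0,"tz":0,"twist":0.015},{"tx":0,"ty":0,"tz":0,"twist":0.018},{"tx":0,"ty":0,"tz":0,"twist":0.02},{"tx":0,"ty":0,"tz":0,"twist":0.02}]}}

```text
t: 15.3
eef_pos: [0.5742, 0.1796, 0.0506]
ee_rot: [-3.142, 0.0, 2.58]
force: [0.8, 2.6, 1.6]
width: 0.0363
gripper_force: 0.9
```

```bash
python3 - <<'E'
from h import *
to((.574,.179,.052),-3.6);s=get_state();print(s["force"],s["moment"],s["q"].round(3))
E
```

```text
t 15.3 pos [0.5742 0.1796 0.0506] yaw 2.58 q6 -2.76 shares [-0.001 -0.003 -0.006] twist 1.9672228540420862
[0.82515861 2.61113721 1.62796304] [ 0.73437717 -0.1569899   0.04070154] [ 0.628  0.406 -0.364  0.    -0.8   -2.76 ]
```

Request:
{"fn": "arm_command", "kwargs": {"commands": [{"tx":0,"ty":0,"tz":0,"twist":0.002},{"tx":0,"ty":0,"tz":0,"twist":0.004},{"tx":0,"ty":0,"tz":0,"twist":0.006},{"tx":0,"ty":0,"tz":0,"twist":0.008},{"tx":0,"ty":0,"tz":0,"twist":0.01},{"tx":0,"ty":0,"tz":0,"twist":0.012},{"tx":0,"ty":0,"tz":0,"twist":0.014},{"tx":0,"ty":0,"tz":0,"twist":0.014}]}}

```text
t: 15.97
eef_pos: [0.5742, 0.1796, 0.0506]
ee_rot: [-3.142, -0.0, 2.536]
force: [0.4, 2.3, 0.6]
width: 0.0356
gripper_force: 1.0
```

```bash
python3 - <<'E'
from h import *
s=get_state();print(s["force"],s["moment"],s["q"].round(3),s["ee_rot"])
E
```

```text
[0.39387194 2.27258138 0.5577473 ] [ 0.7978949  -0.1776208   0.07057102] [ 0.628  0.406 -0.364 -0.    -0.8   -2.804] [-3.14153267e+00 -2.28938843e-05  2.53621988e+00]
```

Request:
{"fn": "arm_command", "kwargs": {"commands": [{"tx":0,"ty":0,"tz":0,"twist":-0.03},{"tx":0,"ty":0,"tz":-0.1,"twist":-0.04},{"tx":0,"ty":0,"tz":-0.2,"twist":-0.05},{"tx":0,"ty":0,"tz":-0.3,"twist":-0.08},{"tx":0,"ty":0,"tz":-0.4,"twist":-0.115},{"tx":0,"ty":0,"tz":-0.5,"twist":-0.15},{"tx":0,"ty":0,"tz":-0.6,"twist":-0.185},{"tx":0,"ty":0,"tz":-0.7,"twist":-0.22}], "claw": 0.18}}

```text
t: 16.63
eef_pos: [0.5734, 0.1787, 0.2263]
ee_rot: [-3.141, -0.002, -3.05]
force: [0.1, 0.7, 0.0]
width: 0.0159
gripper_force: 0.0
```

```bash
python3 - <<'E'
from h import *
to((.54,.03,.227),2.583-2*np.pi+2.0)
E
```

```text
t 16.63 pos [0.5734 0.1787 0.2263] yaw -3.05 q6 -2.11 shares [ 0.187 -0.58  -0.003] twist -0.4297644803003127
```

Request:
{"fn": "arm_command", "kwargs": {"commands": [{"tx":0.018,"ty":-0.094,"tz":0,"twist":-0.03},{"tx":0.036,"ty":-0.188,"tz":0,"twist":-0.06},{"tx":0.054,"ty":-0.28,"tz":0,"twist":-0.09},{"tx":0.072,"ty":-0.375,"tz":0,"twist":-0.12},{"tx":0.09,"ty":-0.47,"tz":0,"twist":-0.15},{"tx":0.108,"ty":-0.56,"tz":0,"twist":-0.18},{"tx":0.126,"ty":-0.65,"tz":0,"twist":-0.2},{"tx":0.145,"ty":-0.75,"tz":0,"twist":-0.22}]}}

```text
t: 17.3
eef_pos: [0.5531, -0.0117, 0.2251]
ee_rot: [3.141, -0.002, -2.361]
force: [-0.0, -0.1, 0.3]
width: 0.0159
gripper_force: 0.0
```

```bash
python3 - <<'E'
from h import *
to((.54,-.1,.227),-1.666)
E
```

```text
t 17.3 pos [ 0.5531 -0.0117  0.2251] yaw -2.361 q6 -1.12 shares [ 0.286 -0.214 -0.008] twist -0.22121685574261762
```

Request:
{"fn": "arm_command", "kwargs": {"commands": [{"tx":0.05,"ty":-0.041,"tz":0,"twist":-0.03},{"tx":0.1,"ty":-0.082,"tz":0,"twist":-0.06},{"tx":0.15,"ty":-0.123,"tz":0,"twist":-0.09},{"tx":0.2,"ty":-0.164,"tz":0,"twist":-0.12},{"tx":0.25,"ty":-0.205,"tz":0,"twist":-0.15},{"tx":0.3,"ty":-0.246,"tz":0,"twist":-0.18},{"tx":0.35,"ty":-0.287,"tz":0,"twist":-0.21},{"tx":0.397,"ty":-0.328,"tz":0,"twist":-0.22}]}}

```text
t: 17.97
eef_pos: [0.5399, -0.1395, 0.2251]
ee_rot: [3.14, -0.0, -1.668]
force: [0.4, 0.3, 0.7]
width: 0.0157
gripper_force: 0.0
```

```bash
python3 - <<'E'
from h import *
to((.54,-.19,.227),-1.666)
c=calibration("wrist");a=grab_frame("wrist");cv2.imwrite("pics/w3.png",a[:,:,::-1]);np.savez("pics/w3.npz",c=c)
for n,z in [("stop",.024),("wing_top",.061),("loaf_face",.054),("loaf",.024)]:
    for d in spot_point(n,"wrist")[:2]: print(n,round(d["score"],2),np.round(d["uv"]),np.round(onz("wrist",d["uv"],z,c),4))
grab_frame("top")
for n,z in [("loaf_face",.054),("loaf",.024)]:
    for d in spot_point(n,"top")[:2]: print(n,round(d["score"],2),np.round(d["uv"]),np.round(onz("top",d["uv"],z),4))
E
```

```text
t 17.97 pos [ 0.5399 -0.1395  0.2251] yaw -1.668 q6 -0.2 shares [ 0.201 -0.02  -0.008] twist -0.0006229188185226665
loaf_face 0.72 [468.  85.] [ 0.3098 -0.2141  0.054 ]
loaf 0.75 [491.   8.] [ 0.2716 -0.2911  0.024 ]
loaf 0.58 [257. 231.] [ 0.5462 -0.0592  0.024 ]
loaf_face 0.64 [335. 250.] [ 0.2861 -0.216   0.054 ]
loaf_face 0.62 [166. 301.] [0.1333 0.3218 0.054 ]
loaf 0.94 [284. 172.] [ 0.5488 -0.0595  0.024 ]
loaf 0.56 [174. 272.] [0.2238 0.3038 0.024 ]
```

View pics/w3.png

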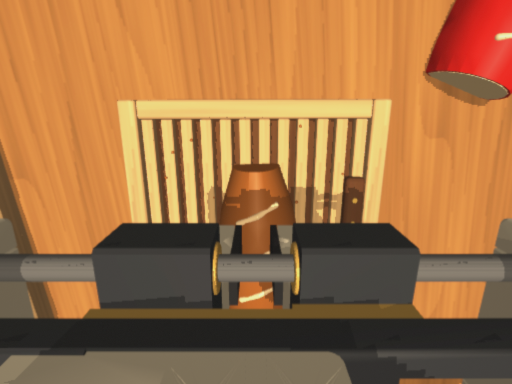

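The loaf's blunt end is seen at (235–281,165), with its sides at (222,210) and (294,212). It runs nearly parallel to the slats, and the red look-alike is off at (480,60).

```bash
python3 - <<'E'
from h import *
c=np.load("pics/w3.npz",allow_pickle=True)["c"].item()
for p,z in [((235,165),.055),((281,165),.055),((258,164),.05),((222,210),.05),((294,212),.05),((133,105),.024),((378,103),.024)]: print(p,onz("wrist",p,z,c).round(4))
E
```

```text
(235, 165) [ 0.5614 -0.1541  0.055 ]
(281, 165) [ 0.5104 -0.1491  0.055 ]
(258, 164) [ 0.5358 -0.1518  0.05  ]
(222, 210) [ 0.5832 -0.1013  0.05  ]
(294, 212) [ 0.4989 -0.0906  0.05  ]
(133, 105) [ 0.6732 -0.2298  0.024 ]
(378, 103) [ 0.3914 -0.2047  0.024 ]
```

Request:
{"fn": "arm_command", "kwargs": {"commands": [{"tx":0.12,"ty":0.003,"tz":0,"twist":0},{"tx":0.232,"ty":0.006,"tz":0.04,"twist":0},{"tx":0.232,"ty":0.006,"tz":0.16,"twist":0},{"tx":0.232,"ty":0.006,"tz":0.3,"twist":0},{"tx":0.232,"ty":0.006,"tz":0.44,"twist":0},{"tx":0.232,"ty":0.006,"tz":0.57,"twist":0},{"tx":0.232,"ty":0.006,"tz":0.67,"twist":0},{"tx":0.232,"ty":0.006,"tz":0.72,"twist":0}]}}

```text
t: 19.03
eef_pos: [0.5317, -0.1951, 0.0421]
ee_rot: [3.137, 0.0, -1.673]
force: [0.2, 0.5, -0.4]
width: 0.0161
gripper_force: 0.0
```

```bash
python3 - <<'E'
from h import *
to((.5415,-.0708,.045),-1.666);s=get_state();print(s["force"])
E
```

```text
t 19.03 pos [ 0.5317 -0.1951  0.0421] yaw -1.673 q6 -0.1 shares [-0.499  0.012 -0.012] twist -0.0022552991519982856
[ 0.15112207  0.54725555 -0.43287472]
```

Request:
{"fn": "arm_command", "kwargs": {"commands": [{"tx":-0.03,"ty":0,"tz":-0.01,"twist":0},{"tx":-0.06,"ty":0,"tz":-0.01,"twist":0},{"tx":-0.085,"ty":0,"tz":-0.01,"twist":0},{"tx":-0.105,"ty":0,"tz":-0.01,"twist":0},{"tx":-0.12,"ty":0,"tz":-0.01,"twist":0},{"tx":-0.135,"ty":0,"tz":-0.01,"twist":0},{"tx":-0.15,"ty":0,"tz":-0.01,"twist":0},{"tx":-0.165,"ty":0,"tz":-0.01,"twist":0}]}}

```text
t: 19.7
eef_pos: [0.5379, -0.1554, 0.0489]
ee_rot: [-3.141, -0.001, -1.672]
force: [-1.1, -7.1, 4.3]
width: 0.0157
gripper_force: 3.7
```

Request:
{"fn": "arm_command", "kwargs": {"commands": [{"tx":-0.018,"ty":0,"tz":0,"twist":0},{"tx":-0.036,"ty":0,"tz":0,"twist":0},{"tx":-0.054,"ty":0,"tz":0,"twist":0},{"tx":-0.072,"ty":0,"tz":0,"twist":0},{"tx":-0.09,"ty":0,"tz":0,"twist":0},{"tx":-0.108,"ty":0,"tz":0,"twist":0},{"tx":-0.126,"ty":0,"tz":0,"twist":0},{"tx":-0.144,"ty":0,"tz":0,"twist":0}]}}

```text
t: 20.37
eef_pos: [0.5416, -0.12, 0.0489]
ee_rot: [-3.141, -0.001, -1.673]
force: [-0.4, -7.6, 4.2]
width: 0.0159
gripper_force: 3.7
```

```bash
python3 - <<'E'
from h import *
to((.5415,-.0708,.045),-1.666);s=get_state();print(s["force"],s["moment"])
grab_frame("top")
for n,z in [("loaf_face",.054),("loaf",.024)]:
    for d in spot_point(n,"top")[:2]: print(n,round(d["score"],2),np.round(d["uv"]),np.round(onz("top",d["uv"],z),4))
E
```

```text
t 20.37 pos [ 0.5416 -0.12    0.0489] yaw -1.673 q6 -0.24 shares [-0.196  0.021  0.016] twist -0.0022003982519113985
[-0.36023866 -7.58760955  4.21161701] [-2.59260278  0.40084836  0.02541257]
loaf_face 0.86 [334. 250.] [ 0.2839 -0.2114  0.054 ]
loaf 0.85 [273. 170.] [ 0.5563 -0.0236  0.024 ]
loaf 0.58 [358. 262.] [ 0.2464 -0.2927  0.024 ]
```

Request:
{"fn": "arm_command", "kwargs": {"commands": [{"tx":-0.018,"ty":0,"tz":0,"twist":0},{"tx":-0.036,"ty":0,"tz":0,"twist":0},{"tx":-0.054,"ty":0,"tz":0,"twist":0},{"tx":-0.072,"ty":0,"tz":0,"twist":0},{"tx":-0.09,"ty":0,"tz":0,"twist":0},{"tx":-0.108,"ty":0,"tz":0,"twist":0},{"tx":-0.126,"ty":0,"tz":0,"twist":0},{"tx":-0.14,"ty":0,"tz":0,"twist":0}]}}

```text
t: 21.18
eef_pos: [0.5451, -0.085, 0.0486]
ee_rot: [-3.142, -0.001, -1.673]
force: [-1.2, -8.0, 5.2]
width: 0.0158
gripper_force: 4.0
```

Request:
{"fn": "arm_command", "kwargs": {"commands": [{"tx":-0.003,"ty":0,"tz":0,"twist":0},{"tx":-0.006,"ty":0,"tz":0,"twist":0},{"tx":-0.009,"ty":0,"tz":0,"twist":0},{"tx":-0.012,"ty":0,"tz":0,"twist":0},{"tx":-0.015,"ty":0,"tz":0,"twist":0},{"tx":-0.018,"ty":0,"tz":0,"twist":0},{"tx":-0.021,"ty":0,"tz":0,"twist":0},{"tx":-0.024,"ty":0,"tz":0,"twist":0}]}}

```text
t: 21.85
eef_pos: [0.5456, -0.0793, 0.0486]
ee_rot: [3.142, -0.001, -1.673]
force: [-1.0, -7.4, 5.1]
width: 0.0157
gripper_force: 4.0
```

```bash
python3 - <<'E'
from h import *
to((.5415,-.0708,.045),-1.666);s=get_state();print(s["force"],s["moment"])
grab_frame("top")
for n,z in [("loaf_face",.054),("loaf",.024)]:
    for d in spot_point(n,"top")[:2]: print(n,round(d["score"],2),np.round(d["uv"]),np.round(onz("top",d["uv"],z),4))
E
```

```text
t 21.85 pos [ 0.5456 -0.0793  0.0486] yaw -1.673 q6 -0.32 shares [-0.032  0.02   0.014] twist -0.002238650312855266
[-0.97314787 -7.38681139  5.10061785] [-2.82469313  0.33334542  0.04116714]
loaf_face 0.64 [336. 250.] [ 0.2848 -0.2175  0.054 ]
loaf 0.94 [261. 170.] [0.5559 0.0155 0.024 ]
loaf 0.61 [178. 276.] [0.2128 0.2898 0.024 ]
```

Request:
{"fn": "arm_command", "kwargs": {"commands": [{"tx":-0.003,"ty":0,"tz":0,"twist":0},{"tx":-0.006,"ty":0,"tz":0,"twist":0},{"tx":-0.009,"ty":0,"tz":0,"twist":0},{"tx":-0.012,"ty":0,"tz":0,"twist":0},{"tx":-0.015,"ty":0,"tz":0,"twist":0},{"tx":-0.018,"ty":0,"tz":0,"twist":0},{"tx":-0.021,"ty":0,"tz":0,"twist":0},{"tx":-0.024,"ty":0,"tz":0,"twist":0}]}}

```text
t: 22.67
eef_pos: [0.5462, -0.0734, 0.0486]
ee_rot: [3.142, -0.001, -1.673]
force: [-1.9, -7.9, 4.5]
width: 0.0157
gripper_force: 4.1
```

Request:
{"fn": "arm_command", "kwargs": {"commands": [{"tx":-0.002,"ty":0,"tz":0,"twist":0},{"tx":-0.004,"ty":0,"tz":0,"twist":0},{"tx":-0.006,"ty":0,"tz":0,"twist":0},{"tx":-0.008,"ty":0,"tz":0,"twist":0},{"tx":-0.01,"ty":0,"tz":0,"twist":0},{"tx":-0.012,"ty":0,"tz":0,"twist":0},{"tx":-0.014,"ty":0,"tz":0,"twist":0},{"tx":-0.016,"ty":0,"tz":0,"twist":0}]}}

```text
t: 23.33
eef_pos: [0.5464, -0.0709, 0.0486]
ee_rot: [3.141, -0.003, -1.673]
force: [1.6, -21.3, 3.8]
width: 0.0157
gripper_force: 10.2
```

Request:
{"fn": "arm_command", "kwargs": {"commands": [{"tx":-0.002,"ty":0,"tz":0,"twist":0},{"tx":-0.004,"ty":0,"tz":0,"twist":0},{"tx":-0.004,"ty":0,"tz":0,"twist":0},{"tx":-0.004,"ty":0,"tz":0,"twist":0},{"tx":-0.004,"ty":0,"tz":0,"twist":0},{"tx":-0.004,"ty":0,"tz":0,"twist":0},{"tx":-0.004,"ty":0,"tz":0,"twist":0},{"tx":-0.004,"ty":0,"tz":0,"twist":0}]}}

```text
t: 24.0
eef_pos: [0.5464, -0.0708, 0.0486]
ee_rot: [3.141, -0.004, -1.673]
force: [2.0, -23.1, 4.1]
width: 0.0158
gripper_force: 11.4
```

Request:
{"fn": "arm_command", "kwargs": {"commands": [{"tx":0.01,"ty":0,"tz":0,"twist":0},{"tx":0.03,"ty":0,"tz":0,"twist":0},{"tx":0.06,"ty":0,"tz":0,"twist":0},{"tx":0.1,"ty":0,"tz":0,"twist":0},{"tx":0.15,"ty":0,"tz":-0.05,"twist":0},{"tx":0.25,"ty":0,"tz":-0.15,"twist":0},{"tx":0.35,"ty":0,"tz":-0.28,"twist":0},{"tx":0.45,"ty":0,"tz":-0.4,"twist":0}]}}

```text
t: 24.67
eef_pos: [0.5347, -0.1804, 0.1491]
ee_rot: [3.14, 0.0, -1.672]
force: [1.3, 0.7, 0.4]
width: 0.0161
gripper_force: 0.0
```

Request:
{"fn": "arm_command", "kwargs": {"commands": [{"tx":0.12,"ty":0,"tz":-0.05,"twist":0},{"tx":0.24,"ty":0,"tz":-0.1,"twist":0},{"tx":0.36,"ty":0,"tz":-0.2,"twist":0},{"tx":0.48,"ty":0,"tz":-0.3,"twist":0},{"tx":0.6,"ty":0,"tz":-0.35,"twist":0},{"tx":0.72,"ty":0,"tz":-0.35,"twist":0},{"tx":0.8,"ty":0,"tz":-0.35,"twist":0},{"tx":0.8,"ty":0,"tz":-0.35,"twist":0}]}}

```text
t: 25.33
eef_pos: [0.5139, -0.3817, 0.2351]
ee_rot: [3.141, -0.0, -1.676]
force: [-0.0, 1.0, -0.5]
width: 0.016
gripper_force: 0.0
```

```bash
python3 - <<'E'
from h import *
a=grab_frame("top");b=grab_frame("side")
A=cv2.resize(a[115:215,165:305],None,fx=4,fy=4,interpolation=cv2.INTER_CUBIC)[:290*2//2+110]
B=cv2.resize(b[165:275,150:300],None,fx=4,fy=4,interpolation=cv2.INTER_CUBIC)
A=cv2.resize(a[115:215,165:305],(400,286),interpolation=cv2.INTER_CUBIC);B=cv2.resize(b[160:260,160:300],(400,286),interpolation=cv2.INTER_CUBIC)
A=cv2.resize(a[130:200,180:270],(750,583),interpolation=cv2.INTER_CUBIC)
cv2.imwrite("pics/end.png",A[:,:,::-1])
for n,z in [("loaf_face",.054),("loaf",.024),("stop",.024)]:
    for d in spot_point(n,"side")[:2]: print(n,round(d["score"],2),np.round(d["uv"]),np.round(onz("side",d["uv"],z),4))
E
```

```text
loaf_face 0.96 [217. 209.] [0.5662 0.1261 0.054 ]
loaf_face 0.96 [312. 173.] [ 0.2861 -0.1828  0.054 ]
loaf 0.74 [290. 285.] [0.2117 0.3279 0.024 ]
loaf 0.71 [230. 193.] [0.5651 0.0072 0.024 ]
stop 0.64 [199. 197.] [0.6732 0.0716 0.024 ]
stop 0.56 [221. 213.] [0.5586 0.1178 0.024 ]
```

View pics/end.png

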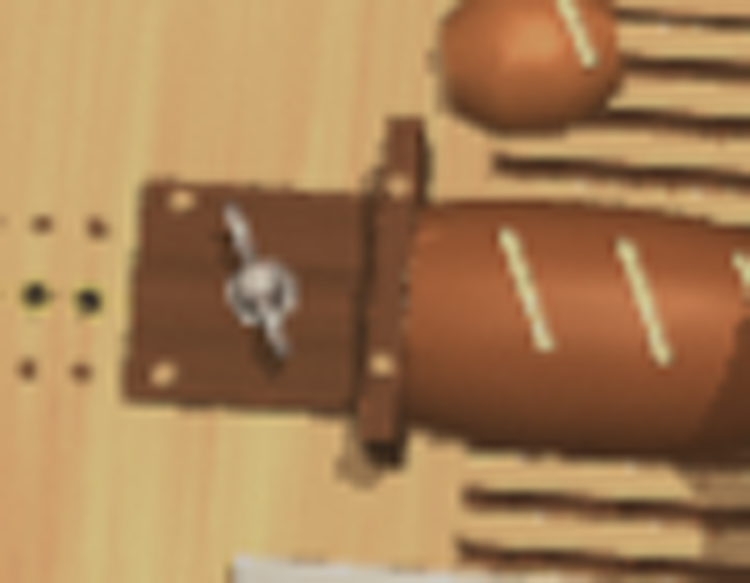

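The loaf sits flush against the stop at (410,320), and the wings run from (230,208) to (284,354). I check that angle.

```bash
python3 - <<'E'
from h import *
k=lambda x,y:(180+x*90/750,130+y*70/583)
a,b=[onz("top",k(*p),.068) for p in [(229,208),(285,354)]];w=a-b
print(np.linalg.norm(w),"v",np.pi*2+(-(np.arctan2(w[1],w[0])+.095))%np.pi)
E
```

```text
0.06307686759138663 v 8.973125352628024
```

```bash
python3 -c "
from station import *
print(job_done())"
```

```text
the job is handed in; nothing more can be done
None
```

I handed the job in at about 25 s of the 61 s allowed: the wing screw is turned home (measured about 8.97 rad of 9.0), the loaf's cut face sits flat against the stop, and the hand is clear. The hand-in call did not return a verdict.

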